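# Swap the hall stand's picture for the mirror

## Robot

A 6-joint arm with a two-finger parallel gripper is mounted at the origin on the work surface. World frame = base frame: x ahead of the robot, y to its left, z up, the work surface at z = 0. Lengths are in m, angles in degrees, forces in N, time in s.
With the tool pointing down it reaches from about 0.425 to 0.95 m from the base axis. Payload 3.5 kg.
Tool frame: the origin (TCP) lies at the very end of the fingers, on their centre line; the grasp point (between the pads) lies 19 mm behind it; z points along the fingers, y is the line along which they close (so a half turn about z gives the same grasp; the last joint's range is limited). The gripper opens to 85 mm and grips with 20 to 120 N. Pads are 22 mm wide; open, the fingers measure 114 mm over their backs; the gripper's body (76 mm by 85 mm) begins 54 mm behind the grasp point. The pads swing forward as they close: fully open they stand 13 mm farther back than shut.
Start: joints at [-72.88, 16.404, 90.338, -0, 73.258, -8.594], TCP at [0.293, -0.608, 0.231] pointing down, gripper open.
Joint ranges: [-158.93, 158.93], [-51.34, 127.21], [12.03, 142.37], [-87.48, 267.48], [13.55, 161.25], [-162.69, 162.69]. Speed limits (degrees/s): [159.86, 159.86, 180, 180, 180, 180].

## Interface

Orientations are given as [roll, pitch, yaw] about the fixed x, y, z axes, in that order (R = Rz(yaw) Ry(pitch) Rx(roll)).
In Python, from rig import robot gives the robot as it stands.
- The arm moves only by the tool jog_arm, never from a script. Its argument "commands" is text: rows parted by semicolons, each of 7 numbers parted by spaces: the shift along the tool's x, y, z in mm, then the turn, a rotation vector about the tool's x, y, z in rad, then the closure in counts, from 0 (fully open) to 255 (shut). In form: x y z wx wy wz grip; .... A call has 1 to 20 rows; each row is the pose to reach, as a shift and turn from the pose commanded when the call began, along the tool's axes at that moment; what a row does not reach only later rows make up. A row lasts 1/8 s, in which the tool goes at most 62.5 mm and 10.7 degrees, less where a joint would pass 70% of its speed; a pose out of reach is approached as far as the arm can. A call with a gripper value outside its range is refused whole. The fingers move at their own pace and stop on an object; the grip force is fixed at half the most. Time passes only in rows, so rows that repeat a pose let the fingers close. It gives the time, the measured TCP pose, the force, the opening and the grip force at its end, in the units of the state.
- robot.read_state(): the state, without advancing time (a new reading comes with each control period).
- robot.snapshot(name): name is "scene" or "top"; returns a dict with "img" (480x640x3 uint8, red, green, blue), "fx", "fy", "cx", "cy" (pixels), "dist" ([k1, k2, p1, p2, k3] as OpenCV has them; the pictures are not rectified), "R" (3x3) and "t" (3): a world point X has camera coordinates R X + t. Camera axes: x right, y down, z forward; pixel columns grow to the right and rows downward; lengths in m; the calibration is good to about 2 mm. A picture is of the moment at which its call begins. There is no depth.
- robot.finish_job(): hands the job in; it is judged then, once.
Trained networks look in a picture, given as the dict that the camera call returned (one of the last four; its "shot" number tells which), for a name from the list of things; names that differ only in an ending like _2 or _b are one class to them, and where a whole thing is asked for, a point or a joint stands for the part that bears it (a point fixed in the world has none). Each returns a list of dicts, best first, with "confidence" (0 to 1); they miss things now and then, are a little off and sometimes report something else, mostly with a low value. They report only what shows in the picture. A call takes as long as a camera call. They do not tell look-alikes from the thing itself.
- robot.look_for(query, picture): "rect" ([left, top, right, bottom] as shares, 0 to 1, of the picture: columns of its width, rows of its height, round what is visible of it).
- robot.spot_point(query, picture): "location" ([column, row] as shares, 0 to 1, of the picture: columns of its width, rows of its height: a listed point, or the origin of a listed thing).
The state is a dict: "time": time; "joint_positions": joint angles; "dq": joint speeds; "tau": joint torques, N m; "tcp_pos": TCP position; "eef_rot": TCP orientation; "ft_force": force on the tool from outside, world axes, zero at the start; "wrist_torque": the same for the moment, N m; "width": opening from 0.0 (shut) to 1.0 (fully open); "grasp_force": force on a finger pad.
Only numpy, scipy, OpenCV 4.12 (cv2) and the standard library are available. Lean on these libraries where they do the work, as an engineer would, in place of code of your own. Each camera call takes 0.05 s, during which the arm holds its last target. There are 200 camera calls.

## Task

Draw the picture panel up out of the leaning stand and lower it into the letter rack between the two notebooks, nudging them gently aside, until it stands on the rack's floor. Then take the arched mirror from the wooden block and slide its ears down the stand's two spring-clip slots, glass side facing up, until it is fully home and flat against the back rest. Do not drop either panel, let go of both, and leave the candlestick, bowl and book where they are.

Things in the scene. Friction and masses are not known exactly. Their poses are not given: they have to be found in the camera images.
- picture: Rectangular black panel, 10 thick (own x) x 100 wide (y) x 150 tall (z), 0.2 kg, pale picture on its +x face. Origin: centre of its lower edge. Two ears in its plane, tips at y = +-64, from 30 to 60 above the lower edge, 10 thick. Starts seated in the stand, held by the clips. From 110 up both faces are clear: pinch it there across the 10 mm.
- mirror: Black-framed mirror, curved bars over the glass: size and ears as the picture panel, but the top is a half circle (radius 50, centre at height 100). 0.28 kg. Origin: centre of its lower edge; z up, glass on its +x face. Starts upright in the block's groove; pinch it across its 10 mm at the top of the arch.
- mirror_glass (a point): A point on the mirror's glass face: 5 along its +x, 80 above its lower edge.
- bracket: Fixed bracket of the black stand (base 150 x 170 x 12), leaning 25 deg from vertical, top towards the robot. A fully seated panel shares its origin and axes (within 1 mm): origin at the panel's lower edge, +z up along the slots (push along -z), +x the open face side, up and away from the robot. Back rest 100 wide, face at x = -5, up to z = 95, then flared to z = 106.
- slot_l (a point): Floor of the slot at the bracket's +y: bracket x = 2, y = 60, z = 30, where the ear's underside comes to rest. Slot open at y = 52 (inner side) to 68, walls at x = -5 and x = +9 (14 wide for the 10 mm ear), mouth at z = 78, flared to z = 90. Ear tips have 4 of play each side.
- slot_r (a point): The same for the slot at the bracket's -y (y = -60). In each slot a steel leaf clip on the x = +9 wall bulges 5.5 inwards, fullest at z = 54, sloped both ways; spring 800 N/m, 2 N preload, so about 3 N on a seated ear. The clips' friction holds a panel part way: it needs about 8 N along z and will not slide home by its own weight.
- rack: Open-topped wooden letter rack, fixed: outside 66 (x) x 164 (y) x 71 tall, walls 6, floor 6 thick; inside 54 x 152. Origin: centre of its underside, z up.
- notebook_near: Pocket notebook, 14 thick (own x) x 140 (y) x 90 tall (z), 0.11 kg, loose in the rack on its long edge, leaning about 0.18 rad against the rim of the rack's -x wall. Origin: centre of its lower face. The two notebooks' feet almost touch in the middle and leave a V about 35 wide at the top; a panel pushed down the middle slides the feet apart.
- notebook_far: The same as notebook_near, leaning against the rim of the rack's +x wall.
- block: Wooden block, fixed, 70 (x) x 116 (y) x 38 tall, with a groove 13 wide along its y through the middle, groove floor 12 above the table; the mirror stands in it. Origin: centre of its underside.
- candlestick: Bystander: metal candlestick with a ball candle, 72 wide, 167 tall. Origin: centre of its underside.
- key_bowl: Bystander: white bowl 110 across, 45 tall. Origin: centre of its underside.
- book: Bystander: closed book lying flat, 100 x 150 x 32. Origin: centre of its underside.
Mind the look-alikes: they are no part of the job. Leave any purple look-alike of the picture alone. What is shaped like the mirror but pink is not meant.

How it is judged:
By the outcome, as a careful person would: the job done as asked, in the order asked, and still so for the second after the job is handed in, with the robot touching nothing.
It also fails if it takes over 59 s, if anything falls off the work surface, if the arm or the gripper's body presses on something with over 40 N, if the wrist force passes 120 N, or if a joint passes its speed limit or range.

## Working session

There is one attempt and no reset: what is moved stays moved. The work goes in short steps, Python scripts to look and compute and a tool call to move; the robot and the scene stay as the last step left them, time stands still between calls to the robot, and variables do not carry over. Pictures are saved under pics/ and viewed, at most 10 in all, crops included, and the job is handed in when it is done.

Besides the shell and the picture viewer there is one more tool, called after ">>>" as name(argument=value, ...) on one line, values as JSON. jog_arm: Moves the arm, as the interface text tells. Its arguments: {"type":"object","properties":{"commands":{"type":"string"}},"required":["commands"]}

```bash
mkdir -p pics
cat > h.py <<'E'
import numpy as np, cv2
from rig import robot
from scipy.spatial.transform import Rotation as Ro
def K(p): return np.array([[p['fx'],0,p['cx']],[0,p['fy'],p['cy']],[0,0,1]])
def ray(p,uv):
    n=cv2.undistortPoints(np.array([[uv]],float),K(p),np.array(p['dist']))[0,0]
    R=np.array(p['R']);t=np.array(p['t'])
    return -R.T@t, R.T@np.array([n[0],n[1],1])
def atz(p,uv,z):
    c,d=ray(p,uv); return c+d*(z-c[2])/d[2]
def tri(obs):
    A=np.zeros((3,3));b=np.zeros(3)
    for p,uv in obs:
        c,d=ray(p,uv);d=d/np.linalg.norm(d);M=np.eye(3)-np.outer(d,d);A+=M;b+=M@c
    return np.linalg.solve(A,b)
def proj(p,X):
    r,_=cv2.Rodrigues(np.array(p['R']));return cv2.projectPoints(np.atleast_2d(X).astype(float),r,np.array(p['t'],float),K(p),np.array(p['dist']))[0][:,0]
E
python3 - <<'E'
from h import *
np.set_printoptions(precision=4,suppress=True)
for n in ['scene','top']:
    p=robot.snapshot(n);cv2.imwrite(f'pics/{n}0.png',p['img'][:,:,::-1])
    print(n,'cam',-np.array(p['R']).T@p['t'],p['fx'])
    for q in ['picture','mirror','mirror_glass','bracket','slot_l','slot_r','rack','notebook_near','notebook_far','block']:
        for d in robot.spot_point(q,p)[:3]:
            u=np.array(d['location'])*[640,480]; print(q,round(d['confidence'],2),u.round(1),atz(p,u,0.012 if q in('mirror','picture','bracket') else 0).round(3))
print(robot.read_state())
E
```

```text
scene cam [ 0.8746 -0.5987  0.9692] 559.7202498581014
picture 0.88 [231.5 244.9] [ 0.372 -0.064  0.012]
picture 0.74 [374.5 265.2] [0.663 0.034 0.012]
picture 0.24 [343.1 378.4] [ 0.719 -0.22   0.012]
mirror 0.87 [340.  151.3] [0.446 0.3   0.012]
mirror 0.72 [285.4 145. ] [0.317 0.255 0.012]
mirror_glass 0.67 [344.7 127.8] [0.411 0.395 0.   ]
mirror_glass 0.6 [281.5 119.4] [0.251 0.345 0.   ]
bracket 0.46 [340.8 376.2] [ 0.713 -0.218  0.012]
slot_l 0.82 [352.8 273.4] [0.629 0.001 0.   ]
slot_l 0.75 [390.7 234.2] [0.657 0.133 0.   ]
slot_r 0.82 [352.8 273.4] [0.629 0.001 0.   ]
slot_r 0.75 [390.7 234.2] [0.657 0.133 0.   ]
rack 0.82 [220.6 364.4] [ 0.503 -0.3    0.   ]
notebook_near 0.74 [214.1 363.7] [ 0.491 -0.305  0.   ]
notebook_far 0.65 [225.8 365.4] [ 0.512 -0.297  0.   ]
block 0.73 [340.4 154.9] [0.447 0.3   0.   ]
top cam [0.4048 0.0236 0.9282] 460.64759396730625
picture 0.71 [314.3 202. ] [0.664 0.033 0.012]
picture 0.59 [475.3 281.6] [ 0.508 -0.296  0.012]
picture 0.56 [357.  349.1] [ 0.369 -0.058  0.012]
mirror 0.69 [173.4 300.6] [0.453 0.309 0.012]
mirror 0.67 [190.  374.1
[... 550 characters left out ...]
tebook_near 0.55 [476.8 287.6] [ 0.497 -0.303  0.   ]
notebook_far 0.97 [477.2 279. ] [ 0.514 -0.305  0.   ]
notebook_far 0.33 [172.1 301.5] [0.452 0.315 0.   ]
block 0.69 [178.3 304.1] [0.447 0.302 0.   ]
{'time': 1.1, 'joint_positions': array([-72.88  ,  16.404 ,  90.3379,  -0.0008,  73.2593,  -8.5949]), 'dq': array([ 0.0144, -0.0818,  0.0342,  0.098 ,  0.0118,  0.0694]), 'tau': array([  0.0008, -40.5972, -29.2942,  -0.0001,   0.0006,  -0.    ]), 'tcp_pos': array([ 0.2929, -0.6081,  0.2313]), 'eef_rot': array([-179.9986,    0.0005,   25.7151]), 'ft_force': array([-0.4079,  1.1306,  0.1055]), 'wrist_torque': array([ 0.0209, -0.0122,  0.0348]), 'grasp_force': 0.0, 'width': 1.000211848413667}
```

View pics/scene0.png

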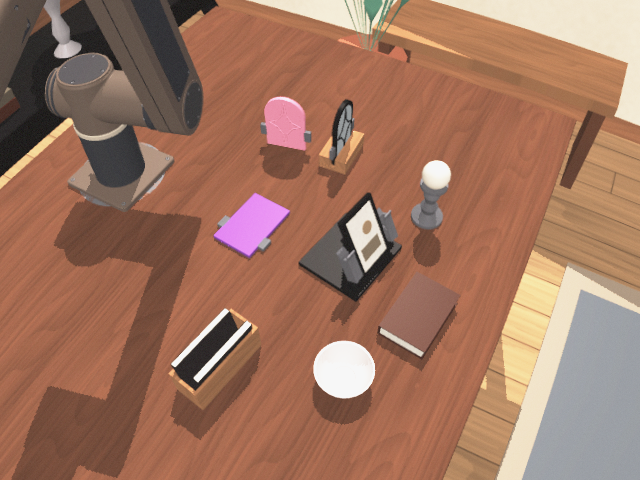

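View pics/top0.png

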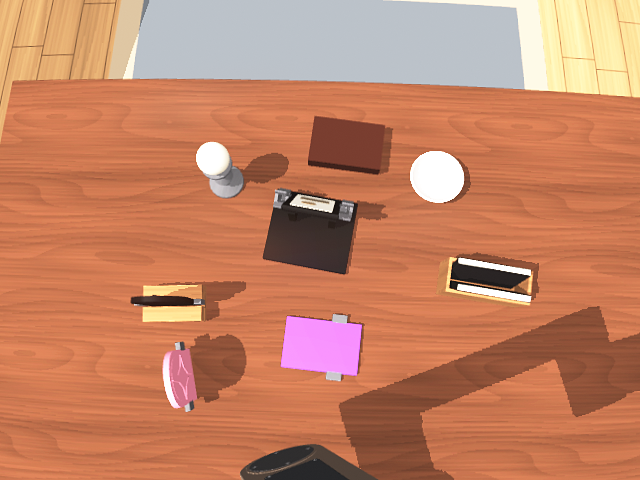

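The scene view shows the stand with the picture at about (365,235), the mirror in its block at (342,145) and the rack at (215,355). The purple and pink look-alikes are at (252,225) and (287,120). The top view agrees. Next I'll make one zoomed composite for precise corners.

Run:
```python
from h import *
s=cv2.imread('pics/scene0.png');t=cv2.imread('pics/top0.png')
def c(im,x,y,w,h,W,H):return cv2.resize(im[y:y+h,x:x+w],(W,H),interpolation=cv2.INTER_CUBIC)
a=np.hstack([c(s,330,185,80,100,240,300),c(s,310,90,60,75,240,300),c(s,160,300,107,100,320,300)])
b=np.hstack([c(t,255,180,110,100,330,300),c(t,125,270,85,75,215,190) if 0 else cv2.copyMakeBorder(c(t,125,280,90,50,180,100),0,200,0,0,0),c(t,435,245,110,70,290,185) if 0 else cv2.copyMakeBorder(c(t,440,250,97,60,290,180),0,120,0,0,0)])
cv2.imwrite('pics/comp.png',np.vstack([a,b]));
```

```text
(no output)
```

View pics/comp.png

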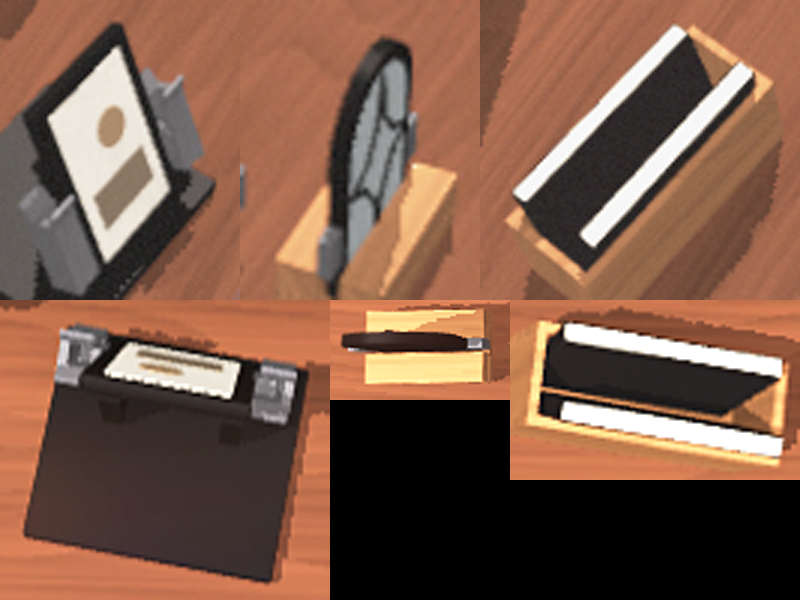

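```bash
cat > fit.py <<'E'
from h import *
from scipy.optimize import least_squares as LS
np.set_printoptions(precision=4,suppress=True)
S=robot.snapshot('scene');T=robot.snapshot('top')
def Rz(a): return Ro.from_euler('z',a).as_matrix()
def rect(obs,x0,lab):
    # obs: (cam, local xyz, px); unknown x,y,yaw
    f=lambda v:np.concatenate([proj(c,Rz(v[2])@np.array(L)+[v[0],v[1],0])[0]-u for c,L,u in obs])
    r=LS(f,x0,loss='soft_l1');print(lab,r.x[:2],np.degrees(r.x[2]));print(r.fun.reshape(-1,2).round(1).tolist());return r.x
a,b,z=.033,.082,.071
rect([(S,(a,b,z),(258,326)),(S,(-a,b,z),(230.2,309.4)),(S,(-a,-b,z),(169.4,372.6)),(S,(a,-b,z),(195.1,395.3)),
(T,(a,b,z),(449,256.7)),(T,(-a,b,z),(446,292.8)),(T,(-a,-b,z),(530.3,305.2)),(T,(a,-b,z),(533.6,269.4))],[.5,-.3,0],'rack')
a,b,z=.035,.058,.038
rect([(S,(-a,-b,z),(319.5,153.75)),(S,(a,b,z),(364.25,134.25)),
(T,(a,b,z),(143,286)),(T,(-a,b,z),(143.5,321.5)),(T,(-a,-b,z),(203.5,320)),(T,(a,-b,z),(202.5,284.5))],[.45,.3,0],'block')
# base of stand
rect([(T,(-.075,.085,.012),(263.3,258.3)),(T,(-.075,-.085,.012),(345.7,273.3)),(T,(.075,-.085,.012),(357.3,203.3))],[.62,.03,-.1],'base')
# picture corners; tilt 25 deg about y: top towards robot
t=np.radians(-25);Ry=Ro.from_euler('y',t).as_matrix()
o=[(S,(.005,-.05,.15),(340,224.3)),(S,(.005,.05,.15),(370.7,194.3)),(S,(.005,-.05,0),(367.3,272.3)),(S,(.005,.05,0),(392.7,248.3))]
f=lambda v:np.concatenate([proj(c,Rz(v[3])@Ry@np.array(L)+v[:3])[0]-u for c,L,u in o])
for fz in (None,):
    r=LS(lambda v:np.r_[f(v),(v[2]-.03)*300],[.66,.03,.03,-.1]);v=r.x;print('pic',v[:3],np.degrees(v[3]),r.fun.round(1))
for n,L in [('rear top+',(-.005,.05,.15)),('rt-',(-.005,-.05,.15)),('ft+',(.005,.05,.15)),('ft-',(.005,-.05,.15)),('ear+',(.005,.064,.06)),('ear-',(.005,-.064,.06))]:
    X=Rz(v[3])@Ry@np.array(L)+v[:3];print(n,X,'S',proj(S,X)[0],'T',proj(T,X)[0], 'compT',(proj(T,X)[0]-[255,180])*3+[0,300])
for q,c in (('slot_l',T),('slot_l',S),('picture',T),('picture',S)):print(q,[(np.array(d['location'])*[640,480]).round(1).tolist() for d in robot.spot_point(q,c)])
for n,L in (('slotl',(.002,.06,.03)),('slotr',(.002,-.06,.03)),('o',(0,0,0))):
    X=Rz(v[3])@Ry@np.array(L)+v[:3];print(n,X,proj(T,X)[0],proj(S,X)[0])
E
python3 fit.py
```

```text
rack [ 0.5032 -0.3044] -7.653896920526572
[[-0.4, 0.3], [-0.1, -1.9], [-1.2, 0.8], [0.8, -0.1], [0.7, 0.3], [-0.2, -1.5], [-0.2, -0.7], [-0.7, 1.0]]
block [0.4477 0.3014] 3.7506252864146683
[[-1.4, 0.7], [-0.5, -1.3], [0.9, -0.4], [-0.3, 0.2], [-1.1, -0.1], [-0.0, -0.9]]
base [0.6041 0.0388] -8.748991290387092
[[-0.8, 0.3], [0.1, 0.4], [0.7, -0.9]]
pic [0.6671 0.0346 0.0245] -7.144645656347516 [ 2.  -1.7  0.2 -4.3 -1.4  7.1 -1.1 -1.5 -1.7]
rear top+ [0.606  0.0927 0.1583] S [366.8349 189.472 ] T [278.7409 210.1731] compT [ 71.2227 390.5194]
rt- [ 0.5935 -0.0065  0.1583] S [337.9373 221.8031] T [336.1186 218.7574] compT [243.3559 416.2721]
ft+ [0.615  0.0916 0.1625] S [370.9041 190.0349] T [279.4321 204.4989] compT [ 73.2964 373.4967]
ft- [ 0.6025 -0.0077  0.1625] S [342.0363 222.59  ] T [336.9864 213.0893] compT [245.9592 399.2678]
ear+ [0.6544 0.1007 0.081 ] S [387.3159 220.7725] T [278.8198 195.8351] compT [ 71.4594 347.5052]
ear- [ 0.6385 -0.0263  0.081 ] S [352.8668 262.6111] T [345.1661 205.7095] compT [270.4984 377.1285]
slot_l [[285.4, 196.6], [347.4, 205.6]]
slot_l [[356.6, 272.4], [386.2, 235.5]]
picture [[358.0, 351.4], [313.3, 198.9]]
picture [[235.9, 246.0], [374.4, 267.6]]
slotl [0.6638 0.0955 0.0525] [282.7854 195.452 ] [389.0799 232.7736]
slotr [ 0.6489 -0.0235  0.0525] [342.9491 204.4046] [357.4974 271.8979]
o [0.6671 0.0346 0.0245] [313.7109 198.635 ] [377.1226 262.274 ]
```

```bash
cat >> fit.py <<'E'
print('-----')
o=[(S,(.005,-.05,.15),(340,224.3)),(S,(.005,.05,.15),(370.7,194.3)),(S,(.005,.05,0),(392.7,248.3)),
(T,(-.005,.05,.15),(281.5,210.)),(T,(-.005,-.05,.15),(336,217.7)),
(T,(.002,.06,.03),(285.7,195.3)),(T,(.002,-.06,.03),(347.2,205.3)),(S,(.002,.06,.03),(388.5,234.8)),(S,(.002,-.06,.03),(354.7,272.9)),(T,(0,0,0),(313.8,200.5)),(S,(0,0,0),(374.5,266.4))]
def g(w):
    B=[((-.075,.085),(263.3,258.3)),((-.075,-.085),(345.7,273.3)),((.075,-.085),(357.3,203.3))]
    r=[]
    for (x,y),u in B:
        r.append(proj(T,np.array([*(w[:2]+(Rz(w[3])@[x-w[4],y,0])[:2]),.012]))[0]-u)
    return np.concatenate([f(w)]+r)
r=LS(g,[.66,.03,.025,-.1,.06],loss='soft_l1');v=r.x;print('stand',v[:3],np.degrees(v[3]),v[4]);print(r.fun.reshape(-1,2).round(1).tolist())
# mirror
for q,c in (('mirror',T),('mirror',S),('mirror_glass',T),('mirror_glass',S)):print(q,[(np.array(d['location'])*[640,480]).round(1).tolist() for d in robot.spot_point(q,c)[:2]])
R=Rz(np.radians(3.75));X=np.array([.4477,.3014,.012])
for n,L in (('ear- top',(0,-.064,.06)),('ear+',(0,.064,.06)),('top',(0,0,.15)),('glass',(.005,0,.08)),('o',(0,0,0)),('arch+',(0,.05,.1))):
    P=R@np.array(L)+X;print(n,'T',proj(T,P)[0],'S',proj(S,P)[0])
E
python3 fit.py | sed -n '/-----/,$p'
```

```text
-----
stand [0.6666 0.0293 0.0225] -8.7452062049944 0.06321933371230848
[[0.3, -0.1], [-0.2, -2.1], [-1.9, 1.1], [-0.5, -0.1], [1.9, 2.3], [-0.2, -0.1], [-1.9, 0.5], [-0.0, 0.5], [0.7, 0.9], [2.5, -1.3], [1.2, -1.8], [-0.8, 0.3], [0.0, 0.3], [0.6, -0.9]]
mirror [[190.0, 372.7], [172.0, 299.6]]
mirror [[285.6, 142.7], [340.3, 156.4]]
mirror_glass [[165.9, 299.2], [179.8, 377.4]]
mirror_glass [[283.9, 119.7], [343.8, 131.2]]
ear- top T [201.2294 300.4272] S [330.8146 149.9296]
ear+ T [133.8228 302.5272] S [352.1573 116.8798]
top T [150.4629 298.193 ] S [343.0426 103.0199]
glass T [163.9134 298.0902] S [344.0297 127.126 ]
o T [176.7798 303.3655] S [341.0294 151.236 ]
arch+ T [132.8766 300.9568] S [350.6499 107.4218]
```

```bash
cat >> h.py <<'E'
np.set_printoptions(precision=4,suppress=True)
def E(y,p=0): return Ro.from_euler('z',y,True)*Ro.from_euler('y',p,True)
FL=Ro.from_matrix(np.array([[0,1,0],[1,0,0],[0,0,-1]]).T)  # tool x=+y, tool y=+x, tool z=-z of the panel
ST=(np.array([.6666,.0293,.0225]),E(-8.75,-25))
RK=(np.array([.5032,-.3044,.006]),E(-7.65))
BL=(np.array([.4477,.3014,.012]),E(3.75))
def go(fr,L,pose=None):
    """print jog numbers from pose (now) to TCP at panel-frame point L (m)"""
    s=robot.read_state();
    p,R=pose or (np.array(s['tcp_pos']),Ro.from_euler('xyz',s['eef_rot'],True))
    X=fr[0]+fr[1].apply(L);Q=fr[1]*FL
    print('target',X,Q.as_euler('xyz',True),'jog mm',(R.inv().apply(X-p)*1000).round(1),'rv',(R.inv()*Q).as_rotvec().round(4))
    return X,Q
def loc(fr):
    s=robot.read_state();R=Ro.from_euler('xyz',s['eef_rot'],True)
    print('t',s['time'],'local mm',fr[1].inv().apply(s['tcp_pos']-fr[0])*1000,'rot err deg',np.degrees(((fr[1]*FL).inv()*R).as_rotvec()),'F local',fr[1].inv().apply(s['ft_force']),'w',s['width'],'g',s['grasp_force'],'q',s['joint_positions'])
E
python3 -c "
from h import *
go(ST,[0,0,.18])"
```

```text
target [0.5914 0.0409 0.1856] [155.    -0.    81.25] jog mm [ 550.6 -455.2   45.7] rv [-0.4015  0.2113 -0.9534]
```

>>> jog_arm(commands="550.6 -455.2 45.7 -0.4015 0.2113 -0.9534 0;550.6 -455.2 45.7 -0.4015 0.2113 -0.9534 0;550.6 -455.2 45.7 -0.4015 0.2113 -0.9534 0;550.6 -455.2 45.7 -0.4015 0.2113 -0.9534 0;550.6 -455.2 45.7 -0.4015 0.2113 -0.9534 0;550.6 -455.2 45.7 -0.4015 0.2113 -0.9534 0;550.6 -455.2 45.7 -0.4015 0.2113 -0.9534 0;550.6 -455.2 45.7 -0.4015 0.2113 -0.9534 0;550.6 -455.2 45.7 -0.4015 0.2113 -0.9534 0;550.6 -455.2 45.7 -0.4015 0.2113 -0.9534 0;550.6 -455.2 45.7 -0.4015 0.2113 -0.9534 0;550.6 -455.2 45.7 -0.4015 0.2113 -0.9534 0;550.6 -455.2 45.7 -0.4015 0.2113 -0.9534 0;550.6 -455.2 45.7 -0.4015 0.2113 -0.9534 0")

```text
time: 3.65
tcp_pos: [0.5912, 0.0404, 0.1856]
eef_rot: [155.0, 0.0, 81.2]
ft_force: [-0.2, -0.0, -0.1]
width: 0.996
grasp_force: 0.0
```

```bash
python3 -c "
from h import *
loc(ST)
go(ST,[0,0,.113])
S=robot.snapshot('scene');T=robot.snapshot('top')
cv2.imwrite('pics/a.png',np.hstack([cv2.resize(S['img'][130:300,290:450],(400,425),interpolation=2),cv2.resize(T['img'][140:310,230:390],(400,425),interpolation=2)])[:,:,::-1])"
```

```text
t 3.65 local mm [ -0.1425  -0.5483 180.0181] rot err deg [ 0.0127 -0.0242  0.0018] F local [-0.2099 -0.0479 -0.0522] w 0.9964009410765643 g 0.0 q [ -5.2606  -3.2083 119.3859  -2.3848  38.9013   5.0216]
target [0.6194 0.0366 0.1249] [155.    -0.    81.25] jog mm [ 0.6  0.2 67. ] rv [-0.0002  0.0004 -0.    ]
```

View pics/a.png

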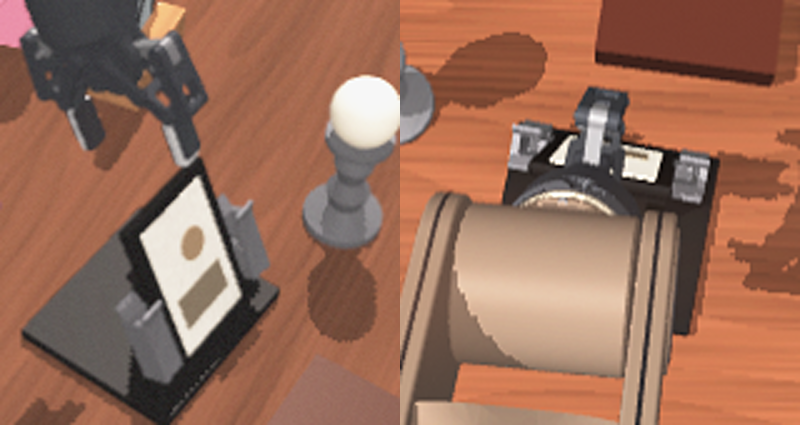

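The gripper straddles the panel's top (mid-edge at about (160,195)), so I go down and pinch.

>>> jog_arm(commands="0.6 0 40 0 0 0 0;0.6 0 67 0 0 0 0;0.6 0 67 0 0 0 0;0.6 0 67 0 0 0 255;0.6 0 67 0 0 0 255;0.6 0 67 0 0 0 255;0.6 0 67 0 0 0 255;0.6 0 67 0 0 0 255;0.6 0 67 0 0 0 255;0.6 0 67 0 0 0 255")

```text
time: 5.0
tcp_pos: [0.6203, 0.0372, 0.126]
eef_rot: [154.9, -0.0, 81.2]
ft_force: [-1.7, -0.1, 5.1]
width: 0.105
grasp_force: 60.2
```

```bash
python3 -c "
from h import *
loc(ST)"
```

```text
t 5.0 local mm [  1.1378   0.7254 113.651 ] rot err deg [-0.1096  0.0153  0.045 ] F local [ 0.6704 -0.311   5.3012] w 0.1045381294852081 g 60.19578516483307 q [ -5.3336   5.1892 117.8936  -2.7159  31.8747   5.446 ]
```

>>> jog_arm(commands="0 0 -5 0 0 0 255;0 0 -12 0 0 0 255;0 0 -22 0 0 0 255;0 0 -32 0 0 0 255;0 0 -45 0 0 0 255;0 0 -60 0 0 0 255;0 0 -80 0 0 0 255;0 0 -110 0 0 0 255;0 0 -130 0 0 0 255;0 0 -130 0 0 0 255;0 0 -130 0 0 0 255")

```text
time: 6.38
tcp_pos: [0.5642, 0.0456, 0.2405]
eef_rot: [155.2, 0.0, 81.3]
ft_force: [-0.4, -0.1, -2.8]
width: 0.11
grasp_force: 60.1
```

```bash
cat > look.py <<'E'
from h import *
import sys
# usage: look.py name  sx sy tx ty  (crop centres)
S=robot.snapshot('scene');T=robot.snapshot('top')
n,a,b,c,d=sys.argv[1],*map(int,sys.argv[2:6])
def cr(im,x,y):
    x=min(max(x-80,0),480);y=min(max(y-85,0),310);print('crop',x,y,'scale 2.5');return cv2.resize(im[y:y+170,x:x+160],(400,425),interpolation=2)
cv2.imwrite(f'pics/{n}.png',np.hstack([cr(S['img'],a,b),cr(T['img'],c,d)])[:,:,::-1])
E
python3 -c "
from h import *
loc(ST)
go(RK,[0,0,.28])"; python3 look.py b 355 170 300 220
```

```text
t 6.375 local mm [ -1.8502   0.5449 241.4157] rot err deg [ 0.2199 -0.0269 -0.0451] F local [-1.5618 -0.1224 -2.4019] w 0.11040234743722122 g 60.1099956035614 q [ -4.9162 -10.3149 119.6813  -2.2731  45.9265   5.0183]
target [ 0.5032 -0.3044  0.286 ] [180.     0.    82.35] jog mm [-355.2   12.4  -44.1] rv [ 0.4325  0.0048 -0.0182]
crop 275 85 scale 2.5
crop 220 135 scale 2.5
```

View pics/b.png

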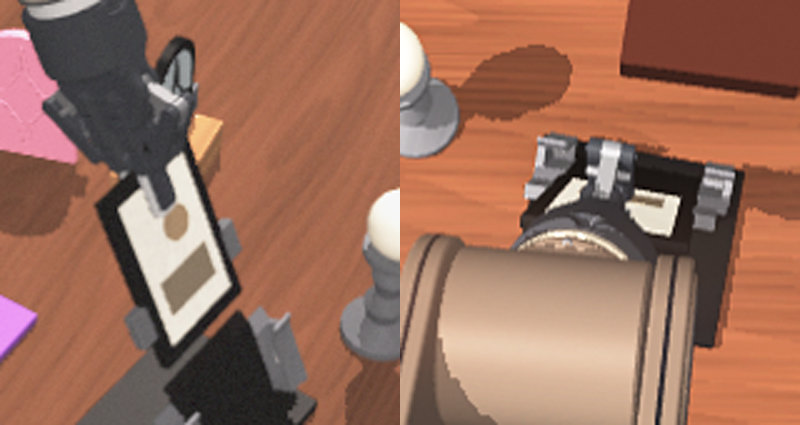

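Panel is out and held square. Moving above the rack.

>>> jog_arm(commands="-20 0 -30 0 0 0 255;-355 12.4 -44 0.4325 0.0048 -0.0182 255;-355 12.4 -44 0.4325 0.0048 -0.0182 255;-355 12.4 -44 0.4325 0.0048 -0.0182 255;-355 12.4 -44 0.4325 0.0048 -0.0182 255;-355 12.4 -44 0.4325 0.0048 -0.0182 255;-355 12.4 -44 0.4325 0.0048 -0.0182 255;-355 12.4 -44 0.4325 0.0048 -0.0182 255;-355 12.4 -44 0.4325 0.0048 -0.0182 255;-355 12.4 -44 0.4325 0.0048 -0.0182 255;-355 12.4 -44 0.4325 0.0048 -0.0182 255")

```text
time: 7.85
tcp_pos: [0.5044, -0.303, 0.288]
eef_rot: [179.8, -0.0, 82.4]
ft_force: [0.1, -0.4, -1.3]
width: 0.11
grasp_force: 60.1
```

```bash
python3 -c "
from h import *
loc(RK)
go(RK,[0,0,.21])"; python3 look.py c 215 310 475 275
```

```text
t 7.85 local mm [  0.963    1.5341 281.9898] rot err deg [-0.2339  0.0352 -0.0748] F local [ 0.1707 -0.386  -1.3139] w 0.10969166810931268 g 60.121697187423706 q [-40.9388   3.1894  99.4453   0.1619  77.1893 -33.3992]
target [ 0.5032 -0.3044  0.216 ] [180.     0.    82.35] jog mm [-1.6 -1.3 72. ] rv [ 0.0041 -0.0006  0.0013]
crop 135 225 scale 2.5
crop 395 190 scale 2.5
```

View pics/c.png

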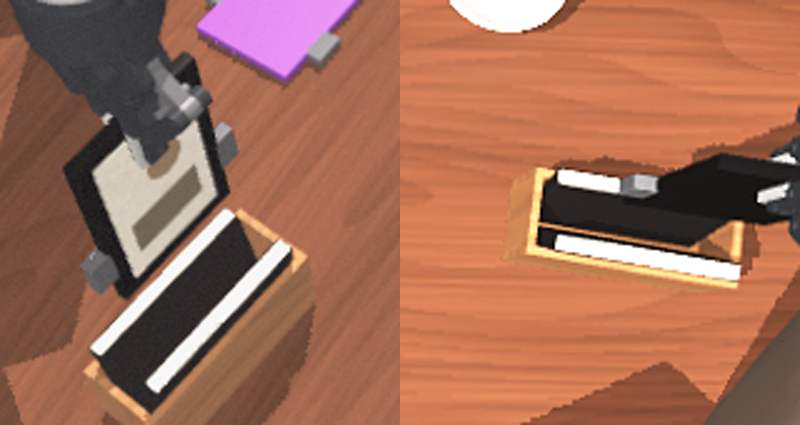

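```bash
python3 -c "
from h import *
s=robot.read_state();S=robot.snapshot('scene');R=Ro.from_euler('xyz',s['eef_rot'],True)*FL.inv()
for L in [(.005,-.05,-.1135),(.005,.05,-.1135)]: print(proj(S,s['tcp_pos']+R.apply(L)))
print('obs',185,343.8,226.2,301.8)
for x in (-.0185,0,.0185):
  for y in(-.07,.07): print(x,y,proj(S,RK[0]+RK[1].apply([x,y,.088])))
"
```

```text
[[185.8484 345.115 ]]
[[227.5764 301.1966]]
obs 185 343.8 226.2 301.8
-0.0185 -0.07 [[176.0865 367.4314]]
-0.0185 0.07 [[230.1365 309.9069]]
0 -0.07 [[183.9253 373.5397]]
0 0.07 [[237.903  315.2565]]
0.0185 -0.07 [[191.8939 379.7229]]
0.0185 0.07 [[245.7828 320.6715]]
```

>>> jog_arm(commands="-1.6 -1.2 40 0 0 0 255;-1.6 -1.2 72 0 0 0 255;-1.6 -1.2 72 0 0 0 255;-1.6 -1.2 72 0 0 0 255")

```text
time: 8.5
tcp_pos: [0.5035, -0.3061, 0.2175]
eef_rot: [179.7, 0.0, 82.3]
ft_force: [-1.0, -0.2, -0.9]
width: 0.112
grasp_force: 60.0
```

```bash
python3 -c "
from h import *
loc(RK)"; python3 look.py d 215 330 475 275
```

```text
t 8.5 local mm [  0.5467  -1.6499 211.477 ] rot err deg [-0.3341 -0.038   0.0239] F local [-0.9378 -0.3634 -0.8884] w 0.1121398125999559 g 59.96080219745636 q [-41.2218   6.1848 103.6841   0.163   69.8317 -33.6038]
crop 135 245 scale 2.5
crop 395 190 scale 2.5
```

View pics/d.png

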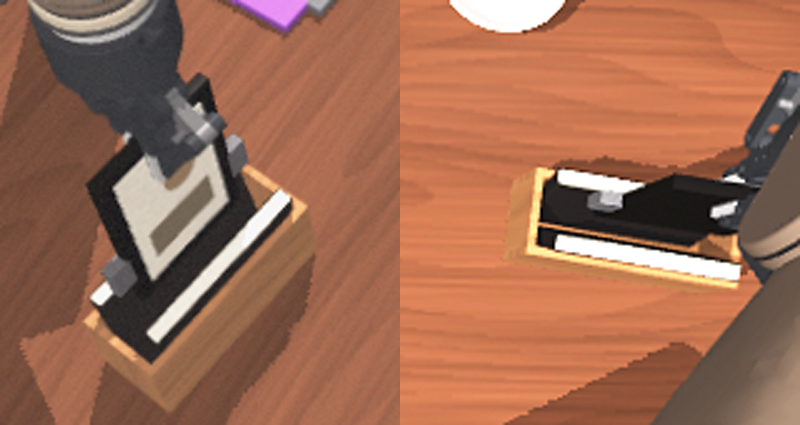

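The lower edge, about (145,288) to (240,215) in the crop, lies between the two white notebook edges. Lowering.

>>> jog_arm(commands="0 0 10 0 0 0 255;0 0 20 0 0 0 255;0 0 30 0 0 0 255;0 0 38 0 0 0 255;0 0 46 0 0 0 255;0 0 52 0 0 0 255;0 0 52 0 0 0 255")

```text
time: 9.48
tcp_pos: [0.5028, -0.3054, 0.1632]
eef_rot: [179.8, -0.1, 82.3]
ft_force: [0.1, -0.2, -2.8]
width: 0.109
grasp_force: 60.1
```

>>> jog_arm(commands="0 0 6 0 0 0 255;0 0 12 0 0 0 255;0 0 18 0 0 0 255;0 0 24 0 0 0 255;0 0 28 0 0 0 255;0 0 28 0 0 0 255")

```text
time: 10.22
tcp_pos: [0.5032, -0.3056, 0.1354]
eef_rot: [179.8, -0.0, 82.3]
ft_force: [0.5, -0.1, -1.3]
width: 0.105
grasp_force: 60.1
```

```bash
python3 -c "
from h import *
loc(RK)"
```

```text
t 10.225 local mm [  0.114   -1.1698 129.3726] rot err deg [-0.2238  0.0458  0.0296] F local [ 0.5082 -0.0163 -1.3496] w 0.10542686315600246 g 60.09309411048889 q [-41.2098  11.1013 107.2899   0.1843  61.4477 -33.618 ]
```

>>> jog_arm(commands="0 0 4 0 0 0 255;0 0 8 0 0 0 255;0 0 11 0 0 0 255;0 0 13 0 0 0 255;0 0 13 0 0 0 255")

```text
time: 10.85
tcp_pos: [0.5032, -0.3055, 0.1224]
eef_rot: [179.8, -0.1, 82.3]
ft_force: [0.5, 0.6, -1.1]
width: 0.106
grasp_force: 60.1
```

>>> jog_arm(commands="0 0 1 0 0 0 255;0 0 2 0 0 0 255;0 0 2 0 0 0 255")

```text
time: 11.22
tcp_pos: [0.5032, -0.3056, 0.1207]
eef_rot: [179.8, -0.0, 82.3]
ft_force: [-0.2, -0.4, -2.2]
width: 0.11
grasp_force: 60.1
```

>>> jog_arm(commands="0 0 1 0 0 0 255;0 0 2 0 0 0 255;0 0 2 0 0 0 255")

```text
time: 11.6
tcp_pos: [0.5032, -0.3056, 0.1188]
eef_rot: [179.8, -0.0, 82.3]
ft_force: [0.1, 0.2, -2.1]
width: 0.106
grasp_force: 60.1
```

>>> jog_arm(commands="0 0 1 0 0 0 255;0 0 2 0 0 0 255;0 0 2 0 0 0 255")

```text
time: 11.98
tcp_pos: [0.5034, -0.3059, 0.1175]
eef_rot: [179.8, -0.0, 82.3]
ft_force: [-1.4, -0.2, 2.8]
width: 0.106
grasp_force: 60.6
```

>>> jog_arm(commands="0 0 1 0 0 0 255;0 0 2 0 0 0 255;0 0 2 0 0 0 255")

```text
time: 12.35
tcp_pos: [0.5037, -0.3062, 0.1174]
eef_rot: [179.7, 0.0, 82.3]
ft_force: [-2.8, 0.8, 9.3]
width: 0.109
grasp_force: 61.8
```

Floor contact: force rises at TCP z 0.1175. Relieving, opening, retreating up.

>>> jog_arm(commands="0 0 -2.5 0 0 0 255;0 0 -2.5 0 0 0 100;0 0 -2.5 0 0 0 0;0 0 -2.5 0 0 0 0;0 0 -2.5 0 0 0 0;0 0 -2.5 0 0 0 0;0 0 -30 0 0 0 0;0 0 -80 0 0 0 0;0 0 -130 0 0 0 0;0 0 -130 0 0 0 0")

```text
time: 13.6
tcp_pos: [0.5049, -0.3075, 0.2512]
eef_rot: [179.2, 0.3, 82.3]
ft_force: [0.4, -0.9, -0.6]
width: 1.005
grasp_force: 0.0
```

```bash
python3 -c "
from h import *
loc(RK)
go(BL,[0,0,.2])"; python3 look.py e 215 330 475 275
```

```text
t 13.6 local mm [  2.1346  -2.8066 245.2144] rot err deg [-0.7664 -0.3252  0.0221] F local [ 0.5235 -0.7919 -0.6046] w 1.005210280431464 g 0.0 q [-41.2302   4.5888 101.8101   0.16    72.7828 -33.6044]
target [0.4477 0.3014 0.212 ] [180.     0.    93.75] jog mm [ 596.  -138.5   34. ] rv [ 0.0128  0.007  -0.1993]
crop 135 245 scale 2.5
crop 395 190 scale 2.5
```

View pics/e.png

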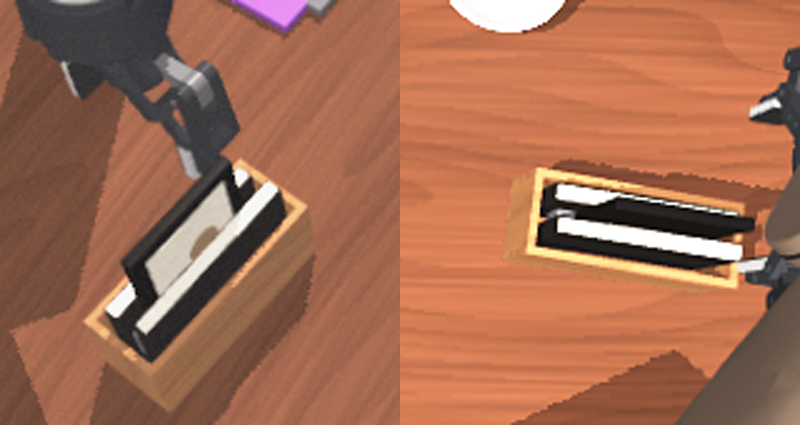

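The picture stands between both notebooks on the floor. Now over the mirror.

>>> jog_arm(commands="596 -138.5 28 0.0128 0.007 -0.1993 0;596 -138.5 28 0.0128 0.007 -0.1993 0;596 -138.5 28 0.0128 0.007 -0.1993 0;596 -138.5 28 0.0128 0.007 -0.1993 0;596 -138.5 28 0.0128 0.007 -0.1993 0;596 -138.5 28 0.0128 0.007 -0.1993 0;596 -138.5 28 0.0128 0.007 -0.1993 0;596 -138.5 28 0.0128 0.007 -0.1993 0;596 -138.5 28 0.0128 0.007 -0.1993 0;596 -138.5 28 0.0128 0.007 -0.1993 0;596 -138.5 28 0.0128 0.007 -0.1993 0;596 -138.5 28 0.0128 0.007 -0.1993 0;596 -138.5 28 0.0128 0.007 -0.1993 0;596 -138.5 28 0.0128 0.007 -0.1993 0")

```text
time: 15.45
tcp_pos: [0.4456, 0.3025, 0.2166]
eef_rot: [-179.5, -0.5, 93.6]
ft_force: [-0.2, -0.4, -1.1]
width: 1.0
grasp_force: 0.0
```

```bash
python3 -c "
from h import *
loc(BL)
go(BL,[0,0,.114])
for n in('scene','top'):
  p=robot.snapshot(n)
  print(n,[((np.array(d['location'])*[640,480]).round(1).tolist(),round(d['confidence'],2)) for q in('mirror','mirror_glass','block') for d in robot.spot_point(q,p)[:2]])
  print([((np.array(d['rect'])*[640,480,640,480]).round(1).tolist(),round(d['confidence'],2)) for q in('mirror','block') for d in robot.look_for(q,p)[:2]])
"; python3 look.py f 342 150 170 300
```

```text
t 15.45 local mm [ -2.0689   1.1897 204.6156] rot err deg [0.4696 0.4563 0.1205] F local [-0.1912 -0.4054 -1.0906] w 0.9995108340295429 g 0.0 q [ 23.0936  -0.0341 110.2757   0.6238  70.0509  19.2498]
target [0.4477 0.3014 0.126 ] [180.     0.    93.75] jog mm [-1.9  2.8 90.6] rv [-0.0082 -0.008  -0.0021]
scene [([339.8, 153.0], 0.9), ([285.6, 142.9], 0.9), ([344.5, 129.0], 0.8), ([285.0, 119.2], 0.7), ([340.0, 155.3], 0.88)]
[([260.1, 93.6, 314.5, 150.1], 0.82), ([316.1, 131.3, 365.9, 172.4], 0.62)]
top [([172.5, 299.2], 0.95), ([191.4, 372.4], 0.86), ([164.0, 297.6], 0.81), ([179.4, 375.5], 0.57), ([176.8, 301.7], 0.84)]
[([162.7, 342.1, 198.7, 408.4], 0.97), ([131.2, 291.8, 206.2, 309.1], 0.92), ([142.4, 282.7, 210.3, 321.5], 0.57), ([272.1, 186.8, 353.7, 222.0], 0.55)]
crop 262 65 scale 2.5
crop 90 215 scale 2.5
```

View pics/f.png

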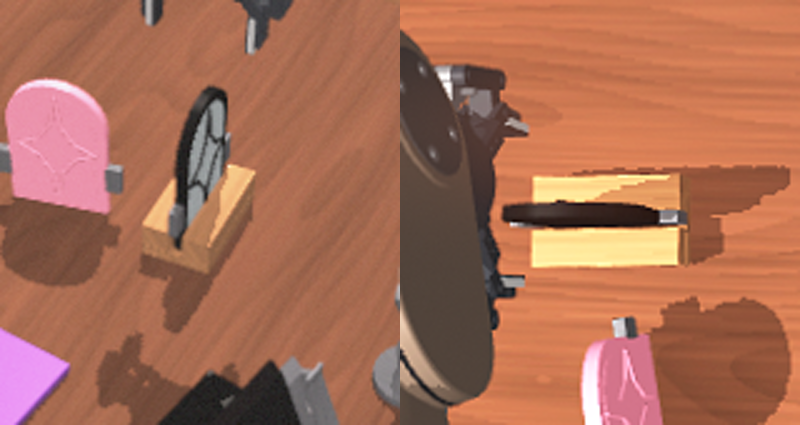

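Mirror stands centred in its block (top view arch at (590,215) in the crop, right ear tip (687,217) matching my projection). Descend and pinch.

>>> jog_arm(commands="-1.9 2.6 30 -0.008 -0.008 -0.002 0;-1.9 2.6 75 -0.008 -0.008 -0.002 0;-1.9 2.6 90.5 -0.008 -0.008 -0.002 0;-1.9 2.6 90.5 -0.008 -0.008 -0.002 0;-1.9 2.6 90.5 -0.008 -0.008 -0.002 255;-1.9 2.6 90.5 -0.008 -0.008 -0.002 255;-1.9 2.6 90.5 -0.008 -0.008 -0.002 255;-1.9 2.6 90.5 -0.008 -0.008 -0.002 255;-1.9 2.6 90.5 -0.008 -0.008 -0.002 255;-1.9 2.6 90.5 -0.008 -0.008 -0.002 255;-1.9 2.6 90.5 -0.008 -0.008 -0.002 255")

```text
time: 17.52
tcp_pos: [0.4476, 0.3027, 0.1268]
eef_rot: [179.9, -0.0, 93.9]
ft_force: [0.6, -0.7, 3.7]
width: 0.108
grasp_force: 59.1
```

```bash
python3 -c "
from h import *
loc(BL)"
```

```text
t 17.525 local mm [  0.002    1.2619 114.7622] rot err deg [-0.0586  0.0243 -0.107 ] F local [ 0.5862 -0.751   3.6643] w 0.10766500164131816 g 59.09008741378784 q [ 23.3009   5.9027 114.1917   0.0039  59.8423  19.4419]
```

```bash
python3 -c "
from h import *
acc={}
for k in range(3):
  for n in('scene','top'):
    p=robot.snapshot(n)
    if n=='scene':S=p
    else: T=p
    for q in('slot_l','bracket'):
      for d in robot.spot_point(q,p):
        u=np.array(d['location'])*[640,480];print(k,n,q,round(d['confidence'],2),u.round(1))
sh=np.array([.0012,0,.002])
for L in [(.002,.06,.03),(.002,-.06,.03),(0,0,0)]:
  X=ST[0]+ST[1].apply(np.array(L)+sh);print(L,proj(S,X)[0],proj(T,X)[0])
cv2.imwrite('pics/x.png',np.hstack([cv2.resize(S['img'][190:310,290:410],(400,400),interpolation=2),cv2.resize(T['img'][175:295,250:370],(400,400),interpolation=2)])[:,:,::-1])
"
```

```text
0 scene slot_l 0.74 [354.6 270.8]
0 scene slot_l 0.63 [389.8 234.1]
0 scene bracket 0.92 [377.1 262.6]
0 top slot_l 0.92 [287.  195.5]
0 top slot_l 0.86 [343.7 205.9]
0 top bracket 0.78 [313.4 197.3]
0 top bracket 0.74 [285.5 196.8]
1 scene slot_l 0.63 [353.6 272.7]
1 scene slot_l 0.62 [387.2 235.6]
1 scene bracket 0.83 [375.7 261.4]
1 top slot_l 0.82 [344.5 205.9]
1 top slot_l 0.58 [285.6 196.3]
1 top bracket 0.62 [316.8 199.5]
1 top bracket 0.42 [285.8 194.6]
2 scene slot_l 0.95 [352.8 273.5]
2 scene slot_l 0.76 [386.5 235.3]
2 scene slot_l 0.22 [373.6 262.9]
2 scene bracket 0.63 [374.4 262.6]
2 top slot_l 0.9 [347.2 204.5]
2 top slot_l 0.77 [286.7 194.1]
2 top slot_l 0.53 [349. 147.]
2 top bracket 0.88 [315.1 198.4]
2 top bracket 0.53 [174.7 298.9]
(0.002, 0.06, 0.03) [388.6717 234.7071] [285.4866 194.7886]
(0.002, -0.06, 0.03) [355.5466 273.2185] [345.4018 205.3737]
(0, 0, 0) [375.9032 264.0167] [316.347  198.8038]
```

View pics/x.png

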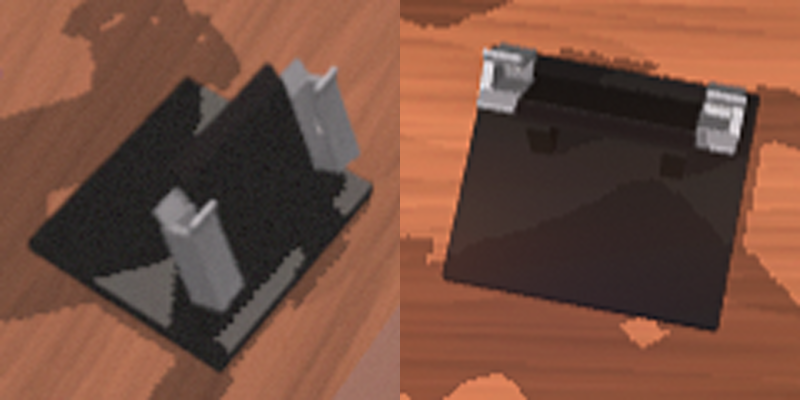

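>>> jog_arm(commands="0 0 -10 0 0 0 255;0 0 -25 0 0 0 255;0 0 -45 0 0 0 255;0 0 -80 0 0 0 255;0 0 -110 0 0 0 255;0 0 -110 0 0 0 255")

```text
time: 19.18
tcp_pos: [0.4479, 0.3031, 0.2392]
eef_rot: [179.8, -0.1, 93.9]
ft_force: [0.6, 0.4, -2.7]
width: 0.109
grasp_force: 58.9
```

The empty stand's slots sit at about (195,250)/(320,110) in the scene crop and (505,75)/(722,118) in the top crop. The network averages match my model within about 1 px.

```bash
cat >> h.py <<'E'
ST2=(ST[0]+ST[1].apply([.0012,-.0005,.002]),ST[1])
E
python3 -c "
from h import *
loc(BL);go(ST2,[0,.0013,.2248])"
```

```text
t 19.175 local mm [  0.3404   1.6599 227.2382] rot err deg [-0.2266  0.1128 -0.1275] F local [ 0.6268  0.3533 -2.7304] w 0.10944128687156944 g 58.939175605773926 q [ 23.3163  -1.107  108.9131   0.0323  71.9427  19.4288]
target [0.5731 0.0445 0.2286] [155.    -0.    81.25] jog mm [-266.5  107.3   10.6] rv [-0.4308 -0.0504  0.2163]
```

>>> jog_arm(commands="-266.5 107.3 -15 -0.4308 -0.0504 0.2163 255;-266.5 107.3 -15 -0.4308 -0.0504 0.2163 255;-266.5 107.3 -15 -0.4308 -0.0504 0.2163 255;-266.5 107.3 -15 -0.4308 -0.0504 0.2163 255;-266.5 107.3 -15 -0.4308 -0.0504 0.2163 255;-266.5 107.3 10.6 -0.4308 -0.0504 0.2163 255;-266.5 107.3 10.6 -0.4308 -0.0504 0.2163 255;-266.5 107.3 10.6 -0.4308 -0.0504 0.2163 255;-266.5 107.3 10.6 -0.4308 -0.0504 0.2163 255")

```text
time: 20.3
tcp_pos: [0.5715, 0.0446, 0.2253]
eef_rot: [155.3, 0.2, 81.3]
ft_force: [-0.3, 0.2, -2.4]
width: 0.108
grasp_force: 59.6
```

```bash
python3 -c "
from h import *
loc(ST2);go(ST2,[0,.0013,.181])
s=robot.read_state();R=Ro.from_euler('xyz',s['eef_rot'],True)*FL.inv()
for n in('scene','top'):
  p=robot.snapshot(n)
  for q,L in(('mirror',(0,-.0013,-.1148)),('mirror_glass',(.005,-.0013,-.0348))):
    print(n,q,[((np.array(d['location'])*[640,480]).round(1).tolist(),round(d['confidence'],2)) for d in robot.spot_point(q,p)],'pred',proj(p,s['tcp_pos']+R.apply(L)))
"
```

```text
t 20.3 local mm [ -2.7899   1.1485 222.4942] rot err deg [ 0.3053 -0.1176 -0.1032] F local [-1.3324  0.1922 -2.023 ] w 0.10819533211267071 g 59.56238329410553 q [ -4.9185  -8.3549 119.6174  -2.4671  44.1251   5.1507]
target [0.5914 0.0417 0.1889] [155.    -0.    81.25] jog mm [ 0.2  3.  41.5] rv [-0.0053  0.0021  0.0018]
scene mirror [([286.5, 143.4], 0.97), ([360.1, 228.1], 0.88)] pred [[358.8847 223.7883]]
scene mirror_glass [([284.4, 120.8], 0.87), ([348.1, 189.7], 0.7)] pred [[348.4201 191.224 ]]
top mirror [([312.0, 201.1], 0.97), ([189.8, 371.1], 0.91)] pred [[312.1013 209.488 ]]
top mirror_glass [([180.4, 377.8], 0.96), ([347.0, 205.4], 0.63), ([308.4, 214.6], 0.55)] pred [[308.4687 214.537 ]]
```

>>> jog_arm(commands="0.2 2.5 20 -0.005 0.002 0.002 255;0.2 2.5 41.5 -0.005 0.002 0.002 255;0.2 2.5 41.5 -0.005 0.002 0.002 255;0.2 2.5 41.5 -0.005 0.002 0.002 255;0.2 2.5 41.5 -0.005 0.002 0.002 255")

```text
time: 21.22
tcp_pos: [0.5915, 0.041, 0.1897]
eef_rot: [154.9, 0.0, 81.2]
ft_force: [-0.4, 0.4, -1.8]
width: 0.107
grasp_force: 59.6
```

```bash
python3 -c "
from h import *
loc(ST2);go(ST2,[0.0005,.0013,.16])
"
```

```text
t 21.225 local mm [  0.5873   0.6307 181.6559] rot err deg [-0.1003 -0.0339  0.0531] F local [-1.1477  0.3815 -1.4125] w 0.10676887629428729 g 59.567736983299255 q [ -5.1729  -3.4906 119.2114  -2.4511  39.2494   5.1918]
target [0.6006 0.0403 0.17  ] [155.    -0.    81.25] jog mm [ 0.7 -0.1 21.7] rv [ 0.0018  0.0006 -0.0009]
```

Aligned. Enter the slots slowly.

>>> jog_arm(commands="0.5 0 5 0 0 0 255;0.5 0 10 0 0 0 255;0.5 0 16 0 0 0 255;0.5 0 21 0 0 0 255;0.5 0 21 0 0 0 255")

```text
time: 21.85
tcp_pos: [0.6006, 0.04, 0.1694]
eef_rot: [154.9, -0.0, 81.2]
ft_force: [0.4, 0.3, -3.5]
width: 0.109
grasp_force: 59.5
```

```bash
python3 -c "
from h import *
loc(ST2)
"
```

```text
t 21.85 local mm [  0.3421   1.0034 159.3967] rot err deg [-0.0679 -0.0356  0.0791] F local [-1.1603  0.3097 -3.3224] w 0.10905304221724055 g 59.53515708446503 q [ -5.1965  -0.7844 118.9061  -2.5671  36.8823   5.3525]
```

>>> jog_arm(commands="0 0 5 0 0 0 255;0 0 10 0 0 0 255;0 0 14 0 0 0 255;0 0 18 0 0 0 255;0 0 18 0 0 0 255")

```text
time: 22.48
tcp_pos: [0.6079, 0.0389, 0.1533]
eef_rot: [154.9, -0.0, 81.1]
ft_force: [-1.8, 0.1, -1.6]
width: 0.107
grasp_force: 59.8
```

```bash
python3 -c "
from h import *
loc(ST2)
"
```

```text
t 22.475 local mm [  0.1932   1.0595 141.6304] rot err deg [-0.0501 -0.0214  0.1215] F local [-2.2778 -0.1908 -0.6607] w 0.10682836383781293 g 59.775813817977905 q [ -5.2504   1.4166 118.5789  -2.6184  35.0247   5.4374]
```

>>> jog_arm(commands="0 0 5 0 0 0 255;0 0 10 0 0 0 255;0 0 15 0 0 0 255;0 0 19 0 0 0 255;0 0 22 0 0 0 255;0 0 22 0 0 0 255")

```text
time: 23.22
tcp_pos: [0.6173, 0.0374, 0.133]
eef_rot: [154.9, -0.0, 81.1]
ft_force: [-0.3, 1.1, -2.2]
width: 0.11
grasp_force: 59.8
```

```bash
python3 -c "
from h import *
loc(ST2)
"
```

```text
t 23.225 local mm [  0.1887   1.0176 119.2957] rot err deg [-0.0732 -0.0255  0.0985] F local [-1.3526  1.0736 -1.8202] w 0.10969050890038652 g 59.8022997379303 q [ -5.3177   4.2373 118.0547  -2.7386  32.7054   5.513 ]
```

>>> jog_arm(commands="0 0 2 0 0 0 255")

```text
time: 23.35
tcp_pos: [0.618, 0.0373, 0.1318]
eef_rot: [154.9, 0.0, 81.2]
ft_force: [-4.5, 1.4, 1.6]
width: 0.106
grasp_force: 60.5
```

```bash
python3 -c "
from h import *
loc(ST2)
"
```

```text
t 23.35 local mm [  0.3373   1.0537 117.8692] rot err deg [-0.0564 -0.0354  0.059 ] F local [-3.5536  0.6741  3.4283] w 0.10591455394660267 g 60.54237127304077 q [ -5.3143   4.4389 117.9842  -2.7664  32.5923   5.5034]
```

>>> jog_arm(commands="0 0 2 0 0 0 255")

```text
time: 23.48
tcp_pos: [0.6188, 0.0372, 0.13]
eef_rot: [154.9, 0.0, 81.2]
ft_force: [-6.8, 2.3, 4.8]
width: 0.106
grasp_force: 61.1
```

```bash
python3 -c "
from h import *
loc(ST2)
s=robot.read_state();R=Ro.from_euler('xyz',s['eef_rot'],True)*FL.inv()
for n in('scene','top'):
  p=robot.snapshot(n)
  for q,L in(('mirror',(0,-.0013,-.1148)),('mirror_glass',(.005,-.0013,-.0348))):
    print(n,q,[((np.array(d['location'])*[640,480]).round(1).tolist(),round(d['confidence'],2)) for d in robot.spot_point(q,p)],'pred',proj(p,s['tcp_pos']+R.apply(L)))
"
```

```text
t 23.475 local mm [  0.3709   1.0443 115.9038] rot err deg [-0.0629 -0.0352  0.0612] F local [-4.3486  1.2778  7.3786] w 0.10631698227102569 g 61.06857419013977 q [ -5.3211   4.6907 117.9297  -2.7768  32.3884   5.5134]
scene mirror [([286.5, 145.2], 0.85), ([377.6, 267.1], 0.84)] pred [[375.7207 263.9419]]
scene mirror_glass [([365.2, 237.1], 0.86), ([281.6, 119.2], 0.74)] pred [[366.3731 234.8824]]
top mirror [([314.3, 197.0], 0.74), ([190.8, 371.6], 0.56)] pred [[316.7467 198.7162]]
top mirror_glass [([182.0, 379.7], 0.91), ([314.9, 201.5], 0.81)] pred [[313.9984 202.4516]]
```

>>> jog_arm(commands="0 0 1.5 0 0 0 255;0 0 1.5 0 0 0 255")

```text
time: 24.02
tcp_pos: [0.6193, 0.0377, 0.1298]
eef_rot: [155.0, -0.0, 81.2]
ft_force: [-10.4, 4.3, 8.4]
width: 0.111
grasp_force: 61.9
```

>>> jog_arm(commands="0 0 1.5 0 0 0 255;0 0 1.5 0 0 0 255")

```text
time: 24.28
tcp_pos: [0.62, 0.0381, 0.1296]
eef_rot: [155.0, -0.0, 81.2]
ft_force: [-14.3, 6.1, 13.7]
width: 0.109
grasp_force: 63.0
```

>>> jog_arm(commands="0 0 1.5 0 0 0 255;0 0 1.5 0 0 0 255")

```text
time: 24.52
tcp_pos: [0.6206, 0.0384, 0.1295]
eef_rot: [155.0, -0.0, 81.3]
ft_force: [-21.6, 8.2, 21.7]
width: 0.105
grasp_force: 64.4
```

```bash
python3 -c "
from h import *
loc(ST2)
"
```

```text
t 24.525 local mm [  1.5102   2.5128 114.77  ] rot err deg [-0.0082  0.0362  0.0069] F local [-11.3227   4.857   29.1749] w 0.10515877987337331 g 64.41851735115051 q [ -5.2027   4.9741 117.678   -2.7298  32.4092   5.5274]
```

It has bottomed out at 114.8 mm, as expected for a seated panel. Relieve the load, then open.

>>> jog_arm(commands="0 -0.5 -2 0 0 0 255;0 -1 -3.5 0 0 0 255;0 -1 -3.5 0 0 0 255")

```text
time: 24.9
tcp_pos: [0.6192, 0.0381, 0.1294]
eef_rot: [154.8, -0.1, 81.2]
ft_force: [-1.7, 6.1, 0.7]
width: 0.107
grasp_force: 60.4
```

```bash
python3 -c "
from h import *
loc(ST2)
"
```

```text
t 24.9 local mm [  0.278    1.94   115.2123] rot err deg [-0.2199  0.055   0.0917] F local [-2.0818  5.7847  1.7686] w 0.10653833342562459 g 60.44639468193054 q [ -5.2615   4.7384 117.9947  -2.6926  32.1133   5.5295]
```

>>> jog_arm(commands="0 0 1.5 0 0 0 255;0 0 1.5 0 0 0 255;0 0 1.5 0 0 0 150;0 0 1.5 0 0 0 0;0 0 1.5 0 0 0 0;0 0 1.5 0 0 0 0;0 0 1.5 0 0 0 0")

```text
time: 25.78
tcp_pos: [0.6191, 0.0369, 0.1273]
eef_rot: [154.9, 0.0, 81.2]
ft_force: [-0.5, -0.2, 1.0]
width: 0.998
grasp_force: 0.0
```

```bash
python3 -c "
from h import *
loc(ST2)
"
```

```text
t 25.775 local mm [ -0.4927   0.8241 113.2738] rot err deg [-0.0845 -0.047   0.0683] F local [-0.0047 -0.2397  1.1494] w 0.9975740516044681 g 0.0 q [ -5.3418   4.9528 117.9866  -2.811   32.0486   5.5388]
```

Released. Next I retreat, close the fingers and press on the top of the arch to confirm it is home.

>>> jog_arm(commands="0 0 -20 0 0 0 0;0 0 -70 0 0 0 0;0 0 -70 0 0 0 255;0 0 -70 0 0 0 255;0 0 -70 0 0 0 255;0 0 -70 0 0 0 255;0 0 -70 0 0 0 255;0 0 -70 0 0 0 255;0 0 -50 0 0 0 255;0 0 -45 0 0 0 255;0 0 -42 0 0 0 255;0 0 -42 0 0 0 255")

```text
time: 27.28
tcp_pos: [0.6016, 0.0399, 0.1656]
eef_rot: [154.9, 0.0, 81.2]
ft_force: [-0.1, -0.0, -0.8]
width: -0.003
grasp_force: 0.0
```

```bash
python3 -c "
from h import *
loc(ST2)
s=robot.read_state()
for n in('scene','top'):
  p=robot.snapshot(n)
  for q,L in(('mirror',(0,0,0)),('mirror_glass',(.005,0,.080))):
    print(n,q,[((np.array(d['location'])*[640,480]).round(1).tolist(),round(d['confidence'],2)) for d in robot.spot_point(q,p)],'pred',proj(p,ST2[0]+ST2[1].apply(L)))
"
```

```text
t 27.275 local mm [ -0.4431   1.0592 155.5446] rot err deg [-0.0924 -0.0338  0.068 ] F local [-0.3808 -0.0303 -0.7043] w -0.0034466442670061655 g 0.0 q [ -5.1969  -0.3822 118.9562  -2.5951  36.4059   5.3757]
scene mirror [([375.5, 268.3], 0.96), ([287.4, 145.3], 0.62)] pred [[375.7682 264.1768]]
scene mirror_glass [([365.6, 234.4], 0.7), ([282.7, 118.5], 0.69)] pred [[366.4556 235.1819]]
top mirror [([312.4, 194.8], 0.9), ([190.3, 372.2], 0.56)] pred [[316.5889 198.8465]]
top mirror_glass [([312.8, 200.3], 0.83), ([180.9, 374.7], 0.71), ([477.3, 277.6], 0.59)] pred [[313.8609 202.5464]]
```

Free at 155.5; pressing down.

>>> jog_arm(commands="0 0 1.5 0 0 0 255;0 0 3 0 0 0 255;0 0 4.5 0 0 0 255;0 0 6 0 0 0 255;0 0 6 0 0 0 255")

```text
time: 28.2
tcp_pos: [0.6038, 0.0398, 0.1607]
eef_rot: [155.0, -0.0, 81.2]
ft_force: [-5.6, 1.2, 5.4]
width: 0.002
grasp_force: 3.8
```

>>> jog_arm(commands="0 0 1 0 0 0 255;0 0 2 0 0 0 255;0 0 2 0 0 0 255")

```text
time: 28.58
tcp_pos: [0.605, 0.0396, 0.1611]
eef_rot: [154.9, 0.0, 81.2]
ft_force: [-12.9, 0.5, 14.4]
width: -0.003
grasp_force: 9.4
```

```bash
python3 -c "
from h import *
loc(ST2)"
```

```text
t 28.575 local mm [  0.7689   1.3374 149.9897] rot err deg [-0.1051 -0.0386  0.0309] F local [-5.5923 -1.5097 18.4573] w -0.0028199877814326004 g 9.433913379907608 q [ -5.1866   0.4126 118.691   -2.6456  35.865    5.4029]
```

The top is at 150.0 mm under 18 N, so it is fully seated. Retreating.

>>> jog_arm(commands="0 -1 -4 0 0 0 255;0 -1 -20 0 0 0 255;0 -1 -60 0 0 0 255;0 -1 -110 0 0 0 255;0 -1 -130 0 0 0 255;0 -1 -130 0 0 0 255")

```text
time: 29.32
tcp_pos: [0.55, 0.048, 0.2785]
eef_rot: [154.6, -0.0, 81.2]
ft_force: [0.2, 0.7, 0.0]
width: -0.002
grasp_force: 0.0
```

```bash
python3 -c "
from h import *
s=robot.read_state();print(s['time'],s['ft_force'])
A=cv2.imread('pics/scene0.png')[:,:,::-1]
for n in('scene','top'):
  p=robot.snapshot(n)
  for q in('mirror','mirror_glass','picture','candlestick','key_bowl','book','slot_l'):
    print(n,q,[((np.array(d['location'])*[640,480]).round(1).tolist(),round(d['confidence'],2)) for d in robot.spot_point(q,p)])
"
```

```text
29.325 [0.2169 0.6514 0.031 ]
scene mirror [([287.1, 145.1], 0.67), ([376.8, 264.8], 0.56)]
scene mirror_glass [([283.8, 122.3], 0.7), ([366.7, 236.1], 0.64)]
scene picture [([229.9, 244.1], 0.64)]
scene candlestick [([425.4, 217.0], 0.75), ([345.0, 379.2], 0.52)]
scene key_bowl [([342.6, 379.0], 0.88)]
scene book [([416.6, 321.7], 0.8)]
scene slot_l [([352.2, 271.9], 0.83), ([390.3, 235.9], 0.71)]
top mirror [([312.5, 192.6], 0.97), ([189.6, 373.2], 0.83)]
top mirror_glass [([180.4, 376.9], 0.74), ([315.1, 203.3], 0.66)]
top picture [([474.9, 281.6], 0.97), ([355.6, 351.6], 0.81)]
top candlestick [([228.5, 181.9], 0.94)]
top key_bowl [([431.1, 183.7], 0.69)]
top book [([348.5, 148.4], 0.97)]
top slot_l [([345.2, 205.3], 0.86)]
```

```bash
python3 -c "
from rig import robot
print(robot.finish_job())"
```

```text
the job is handed in; nothing more can be done
None
```

The job is handed in at about 29 s: the picture stands on the rack's floor between the notebooks, the mirror is fully home in the stand with its glass side up, both are released, and the candlestick, bowl and book were not touched.

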